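Lock the packed crate's slide bolt

ROBOT

A 7-joint arm with a two-finger parallel gripper is mounted at the origin on the work surface. World frame = base frame: x ahead of the robot, y to its left, z up, the work surface at z = 0. Lengths are in m, angles in rad, forces in N, time in s.
With the tool pointing down it reaches from about 0.4 to 0.875 m from the base axis. Payload 19.3 kg.
Tool frame: the origin (TCP) lies at the very end of the fingers, on their centre line; the grasp point (between the pads) lies 19 mm behind it; z points along the fingers, y is the direction in which the jaws open and shut (so a half turn about z gives the same grasp; the last joint's range is limited). The gripper opens to 85 mm and grips with 20 to 120 N. Pads are 22 mm wide; open, the fingers measure 114 mm over their backs; the gripper's body (76 mm by 85 mm) begins 54 mm behind the grasp point. The pads swing forward as they close: fully open they stand 13 mm farther back than shut.
Start: joints at [1.076, 0.521, -0.036, 1.599, 0.021, 1.021, -0.113], TCP at [0.258, -0.569, 0.231] pointing down, gripper open.
Joint ranges: [-2.91, 2.91], [-0.3, 2.13], [-1.5, 1.42], [0.17, 2.43], [-1.26, 4.41], [0.16, 1.93], [-2.52, 2.52]. Speed limits (rad/s): [1.89, 1.89, 2.39, 2.39, 3.01, 3.01, 3.01].

INTERFACE

Orientations are given as [roll, pitch, yaw] about the fixed x, y, z axes, in that order (R = Rz(yaw) Ry(pitch) Rx(roll)).
In Python, from workcell import bot gives the robot as it stands. The module is installed in compiled form; this text tells all that it offers.
- The arm moves only by the shell command python3 -m inch 'ROWS' [FORCE]. ROWS is JSON, a list of rows, each an object of numbers: "dx", "dy", "dz": the shift along the tool's x, y, z in mm; "rx", "ry", "rz": the turn, a rotation vector about the tool's x, y, z in rad; "hand": the closure, from -1 (fully open) to 1 (shut), so that 0 is half open. In form: [{"dx": .., "dy": .., "dz": .., "rx": .., "ry": .., "rz": .., "hand": ..}, ...]. A call has 1 to 10 rows; each row shifts and turns the commanded pose from where the row before left it, along the tool's axes as they then stand; what a row does not reach is not made up. A row lasts 1/10 s, in which the tool goes at most 50 mm and 8.59 degrees, less where a joint would pass 70% of its speed; a pose out of reach is approached as far as the arm can. A call with a gripper value outside its range is refused whole. The fingers move at their own pace and stop on an object; FORCE is the grip in N (left out, the last holds). Time passes only in rows, so rows that do not move let the fingers close. It gives the time, the measured TCP pose, the force and the opening at its end, in the units of the state.
- bot.observe(): the state, without advancing time (a new reading comes with each control period).
- bot.grab_frame(name): name is "scene" or "top"; returns (picture, depth): 420x560x3 uint8, red, green, blue; 420x560 float32, m along the optical axis (not along the pixel's ray), 0 where there is no reading.
- bot.get_calibration(name): a dict with "vertical_fov" (degrees; the focal length in pixels is half the picture's height over the tangent of half this angle, whatever the lens; pixels are square), "cx", "cy" (the principal point, pixels), "origin" and "orientation" of the camera in the world. Camera axes: x right, y down, z forward; pixel columns grow to the right and rows downward; lengths in m; the calibration is good to about 2 mm. A picture is of the moment at which its call begins. get_calibration takes no time and is no camera call.
- bot.job_done(): hands the job in, once; it reports no verdict.
Trained networks look in the newest picture that a camera, given by its name, has taken for a name from the list of things; names that differ only in an ending like _2 or _b are one class to them, and where a whole thing is asked for, a point or a joint stands for the part that bears it (a point fixed in the world has none). Each returns a list of dicts, best first, with "score" (0 to 1); they miss things now and then, are a little off and sometimes report something else, mostly with a low value. They report only what shows in the picture. A call takes as long as a camera call.
- bot.trace(camera, target): "region" (420x560 bool, what is visible of it) and "box" ([left, top, right, bottom] in pixels, round what is visible of it).
- bot.tip_of(camera, target): "centre" ([row, column] in pixels: a listed point, or the origin of a listed thing).
The state is a dict: "clock": time; "qpos": joint angles; "qd": joint speeds; "joint_efforts": joint torques, N m; "position": TCP position; "tool_rot": TCP orientation; "force": force on the tool from outside, world axes, zero at the start; "moment": the same for the moment, N m; "grip_width": finger opening in m.
Only numpy, scipy, OpenCV 4.12 (cv2) and the standard library are available. Lean on these libraries where they do the work, as an engineer would, in place of code of your own. Each camera call takes 0.05 s, during which the arm holds its last target.

TASK

The blue crate is packed and its lid is shut: lock it for dispatch. With a fingertip, press the spring button down through the wide window of the steel slide bolt on the lid and keep it down while you push the bolt along its rails past the button, until the bolt's nose is fully home in the keeper on the crate's front and the button springs back up in the bolt's rear window. Nothing is to be picked up: do not raise the lid, and leave the tape roll, bottle opener, vase and coaster rack where they are.

Things in the scene. Friction and masses are not known exactly. Their poses are not given: they have to be found in the camera images.
- crate: Blue hard plastic crate, 300 mm front to back, 400 mm wide, standing fast on the table. Origin: centre of its underside. Its -x side is the front (with the keeper), +x the hinge side, z up; its flat lid has its top 160 mm above the origin. The lock (button and slide bolt) lies along the lid's middle line, crate y = 0.
- lid_front (a point): Middle of the lid's front edge, at its top face. Behind it on the lid lies the lock's black bed, 178 x 80 mm and 2 mm high, with a rail along each long side up to 14.5 mm above the lid. The bed in the bolt's windows is flat, so a fingertip can travel along it with the bolt.
- lid (a joint): Hinge of the lid, rad: 0 shut, grows as the lid is raised. Nothing but its own weight holds it shut until the bolt is home.
- button (a joint): Spring button, m pushed down: 0 fully up, 0.012 right down on its stop. 3 N to start, 8 N right down. From 0.008 on it is below the bolt plate, so the bolt can slide over it; the plate then holds it down until the rear window comes over it. Higher up it blocks the bolt.
- button_top (a point): Middle of the top of the spring button, a grey plastic block 34 mm (crate x) by 30 mm (crate y) that stands up through the bolt's window. Up, its top is 15 mm above the lid (4 mm above the bolt plate); right down, 3 mm above the lid (1 mm above the bed). It moves only up and down.
- bolt (a joint): Slide bolt, m moved towards the keeper (crate -x): 0 drawn back (start), 0.0525 stop, home. Rubbing takes about 3 to 6 N to push. With the button up it is caught after 2 mm. From 0.050 to the stop the rear window frees the button, which springs up and locks the bolt home.
- thumb_window (a point): Centre of the bolt's wide front window, in the plane of the plate's top (11 mm above the lid). The bolt is a flat steel plate 62 mm wide, 4 mm thick, underside 7 mm above the lid. The window is 44 mm along the travel (crate x) by 40 mm across and moves with the bolt; at the start the button's centre is 3 mm behind (crate +x) its centre.
- push_lip (a point): Face to push: middle of the rear (crate +x) face of the upturned lip at the front edge of the wide window; 44 mm wide (40 mm between the window's sides), from 7 to 19 mm above the lid; the lip is 5 mm thick. Moves with the bolt. At the start it is 25 mm from the button's centre towards crate -x.
- lock_window (a point): Centre of the narrower rear window of the bolt, 38 mm along the travel by 34 mm across, in the plane of the plate's top, 52 mm behind (crate +x) the button's centre at the start; when the bolt is home it stands round the button. A 14 mm web of plate lies between the two windows.
- bolt_tip (a point): Front end of the bolt's nose, a flat tongue 22 mm wide and 4 mm thick on the bolt's front end, at mid-thickness. Moves with the bolt.
- keeper_eye (a point): Centre of the eye of the keeper, a blue lug 54 mm wide and 22 mm thick (crate x) moulded on the middle of the crate's front, its top 24 mm above the lid. When home the tip stands about 6 mm out in front of it.
- tape_roll: Bystander: roll of brown packing tape lying flat on the lid beside the lock (crate -y side), 108 mm across, 48 mm high. Origin: centre of its underside.
- opener: Bystander: flat steel bottle opener, 160 x 39 x 5 mm, lying on the lid on the other side of the lock (crate +y). Origin: middle of its underside, x along its length.
- vase: Bystander: white ceramic vase, 104 mm across, 165 mm tall, on the table to the robot's right of the crate. Origin: centre of its underside.
- coaster_rack: Bystander: white plastic rack, 170 x 110 mm, with upright flat glass coasters in its slots, 110 mm tall in all, on the table to the left of the crate. Origin: centre of its underside.

How it is judged:
By the outcome, as a careful person would: the job done as asked, in the order asked, and still so for the second after the job is handed in, with the robot touching nothing.
It also fails if it takes over 32 s, if anything falls off the work surface, if the arm or the gripper's body presses on something with over 40 N, if the wrist force passes 120 N, or if a joint passes its speed limit or range.

## Working session

There is one attempt and no reset: what is moved stays moved. The work goes in short steps, Python scripts to look and compute and a shell command to move; the robot and the scene stay as the last step left them, time stands still between calls to the robot, and variables do not carry over. Pictures are saved under pics/ and viewed, and the job is handed in when it is done.

```bash
mkdir -p pics; cat > h.py <<'E'
import numpy as np,cv2
from workcell import bot
from scipy.spatial.transform import Rotation as R
def cal(n):
    c=bot.get_calibration(n); return c
def pt(n,row,col,z=None,depth=None):
    c=cal(n); f=210/np.tan(np.radians(c['vertical_fov'])/2)
    d=np.array([(col-c['cx'])/f,(row-c['cy'])/f,1.])
    o=np.array(c['origin']); Rm=np.array(c['orientation'])
    Rm=Rm if Rm.shape==(3,3) else R.from_euler('xyz',Rm).as_matrix()
    w=Rm@d
    if z is not None: return o+w*(z-o[2])/w[2]
    return o+w*depth
E
python3 - <<'E'
from h import *
print(bot.observe())
for n in('scene','top'):
    print(n,cal(n)); p,d=bot.grab_frame(n); cv2.imwrite(f'pics/{n}0.png',p[:,:,::-1]); np.save(n+'d.npy',d)
    for t in('button_top','push_lip','thumb_window','lid_front','keeper_eye','bolt_tip','lock_window','crate'):
        for r in bot.tip_of(n,t)[:1]:
            a,b=r['centre']; z=d[int(a),int(b)]
            print(t,r['score'],np.round([a,b],1),pt(n,a,b,depth=z).round(4))
E
```

```text
{'clock': 0.0, 'qpos': array([ 1.07580054,  0.52202749, -0.03635738,  1.60000137,  0.02117771,
        1.02108183, -0.11277688]), 'qd': array([-5.83416614e-04,  1.19281462e-04,  1.43994994e-04, -1.34293142e-03,
       -9.28106263e-04, -8.08014836e-05, -4.84330681e-04]), 'joint_efforts': array([ 7.38279450e-04, -9.27105975e+01,  1.97991572e+00, -3.69930947e+01,
        1.77002850e-02,  8.21563764e-03, -6.55805411e-05]), 'position': array([ 0.25743503, -0.56915294,  0.23071936]), 'tool_rot': array([-3.14045926e+00,  4.64276883e-05,  4.24823178e-01]), 'force': array([ 0.05682134, -0.20200665,  0.32153728]), 'moment': array([-0.00844114, -0.06835542, -0.04950005]), 'grip_width': 0.08537003402668332}
scene {'vertical_fov': 48.6071412153644, 'cx': 288.14838006959485, 'cy': 205.5514064912358, 'origin': array([ 1.06025658, -0.68063669,  1.34476743]), 'orientation': array([-2.57185333e+00, -1.96129183e-03,  5.82706757e-01])}
button_top 0.69 [190.2 252.6] [ 0.527  -0.065   0.1712]
push_lip 0.62 [185.3 246.3] [ 0.5    -0.0608  0.171 ]
thumb_window 0.85 [186.  249.5] [ 0.5042 -0.0512  0.1592]
lid_front 0.68 [182.4 224.2] [ 0.4317 -0.0851  0.1621]
keeper_eye 0.85 [178.8 218.6] [ 0.4221 -0.0961  0.1865]
bolt_tip 0.62 [180.8 227.3] [ 0.4328 -0.0718  0.156 ]
lock_window 0.95 [192.4 269.8] [ 0.5708 -0.0366  0.1599]
top {'vertical_fov': 57.57555822859018, 'cx': 279.6890457786304, 'cy': 216.2942985927687, 'origin': array([ 0.48223817, -0.00189607,  1.28657465]), 'orientation': array([-3.02818156e+00,  2.46420294e-03, -1.59812717e+00])}
button_top 0.48 [244.2 296.6] [ 0.5259 -0.0494  0.177 ]
push_lip 0.71 [241.2 298.3] [ 0.5345 -0.0546  0.1769]
thumb_window 0.8 [245.3 298.9] [ 0.5227 -0.0561  0.1732]
lid_front 0.66 [278.4 309.5] [ 0.4261 -0.0846  0.1583]
keeper_eye 0.92 [281.7 308.8] [ 0.4181 -0.0805  0.182 ]
bolt_tip 0.86 [271.5 303.7] [ 0.4469 -0.0676  0.171 ]
lock_window 0.94 [227.2 289.9] [ 0.5771 -0.0318  0.163 ]
```

```bash
python3 - <<'E'
import cv2
a=cv2.imread('pics/scene0.png');b=cv2.imread('pics/top0.png')
cv2.imwrite('pics/full.png',cv2.resize(b,(800,600)))
cv2.imwrite('pics/cs.png',cv2.resize(a[140:240,180:320],(784,560),interpolation=2))
cv2.imwrite('pics/ct.png',cv2.resize(b[195:295,230:370],(784,560),interpolation=2))
E
```

```text
(no output)
```

View pics/full.png

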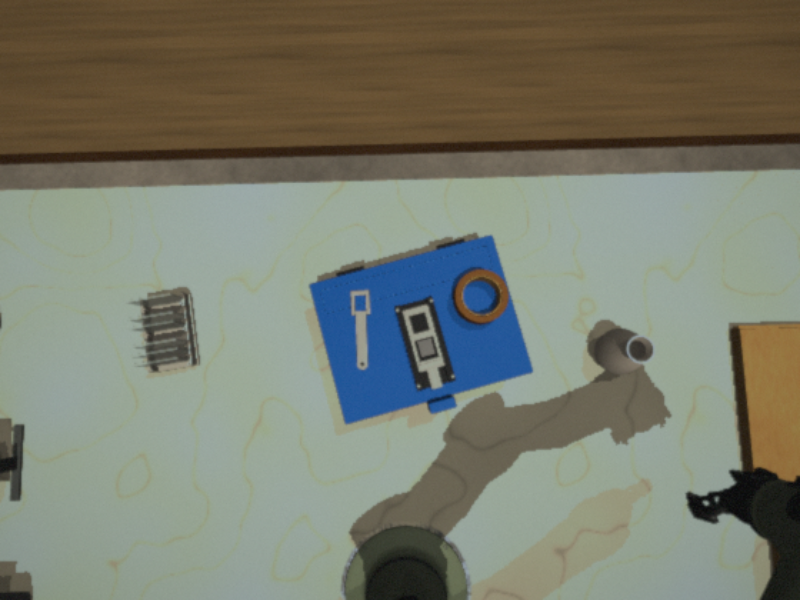

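View pics/cs.png

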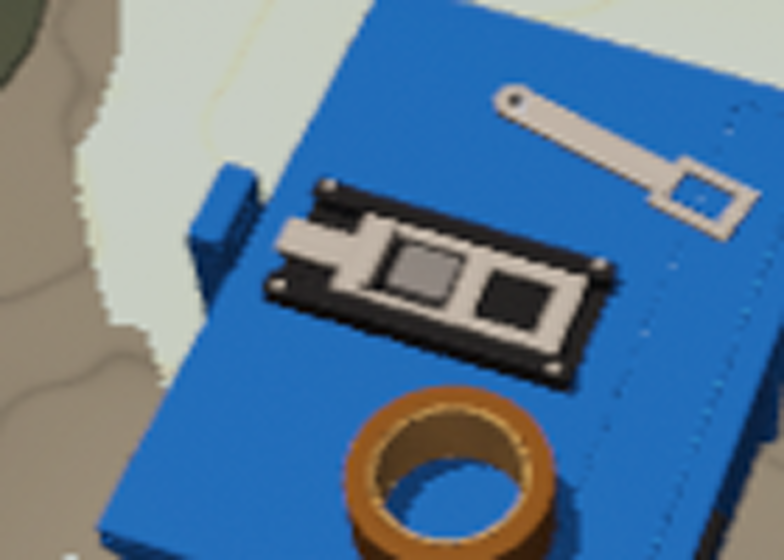

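View pics/ct.png

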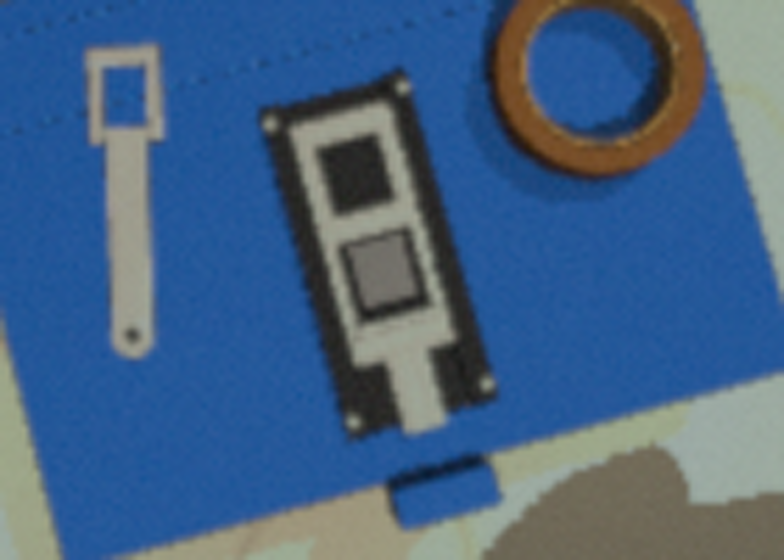

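```bash
python3 - <<'E'
from h import *
T=lambda x,y:(195-.5+(y+.5)/5.6,230-.5+(x+.5)/5.6)
S=lambda x,y:(140-.5+(y+.5)/5.6,180-.5+(x+.5)/5.6)
# rivets: front-left(+y), front-right(-y), rear-right, rear-left  ; button ; nose tip ; lip?
P={'top':[(353,422),(487,384),(402,87),(270,122)],'scene':[(328,186),(277,286),(553,369),(599,265)]}
E={'top':[(343,243),(411,228),(428,302),(361,320)],'scene':[(398,243),(464,256),(448,303),(386,286)]}
for n,F in(('top',T),('scene',S)):
    q=np.array([pt(n,*F(*p),z=.1745)[:2] for p in P[n]]); print(n,q.round(4).tolist(),q.mean(0).round(4))
    fm=q[:2].mean(0) if n=='top' else (q[0]+q[1])/2; rm=(q[2]+q[3])/2
    v=rm-fm; print('yaw',np.degrees(np.arctan2(v[1],v[0])),np.linalg.norm(v),np.linalg.norm(q[0]-q[1]))
    b=np.array([pt(n,*F(*p),z=.175)[:2] for p in E[n]]); print('btn',b.mean(0).round(4), np.linalg.norm(np.diff(b,axis=0),axis=1).round(4))
    d=np.load(n+'d.npy'); 
    r,c=F(*np.mean(E[n],axis=0)); print('btn depth pt',pt(n,r,c,depth=np.median(d[int(r)-1:int(r)+3,int(c)-1:int(c)+3])).round(4))
    m=bot.trace(n,'crate')
    for x in m[:1]: 
        cs=cv2.findContours(x['region'].astype('uint8'),0,1)[0]; k=max(cs,key=cv2.contourArea); print(x['score'],cv2.minAreaRect(k))
# lid corners top (full pic /800*560)
for p in((345,423),(533,371),(493,236),(310,284)): print(pt('top',p[1]*.7,p[0]*.7,z=.16).round(4))
E
```

```text
top [[0.4523, -0.0356], [0.4698, -0.1053], [0.6254, -0.0667], [0.6088, 0.0029]] [ 0.5391 -0.0512]
yaw 13.884341538359712 0.16073342447684263 0.07183848242040042
btn [ 0.5283 -0.055 ] [0.0362 0.0393 0.0359]
btn depth pt [ 0.5282 -0.0549  0.176 ]
0.82 ((294.69927978515625, 233.1305694580078), (112.88970947265625, 136.75706481933594), 75.11373901367188)
scene [[0.4522, -0.038], [0.4696, -0.1078], [0.625, -0.0694], [0.6082, 0.0006]] [ 0.5387 -0.0536]
yaw 13.887454369818819 0.16043410302788993 0.07185187961084427
btn [ 0.5311 -0.0563] [0.0376 0.0321 0.0359]
btn depth pt [ 0.5313 -0.0564  0.1752]
0.93 ((264.27734375, 206.94570922851562), (112.36224365234375, 133.45196533203125), 18.21709632873535)
[0.3809 0.1144 0.16  ]
[ 0.4752 -0.2725  0.16  ]
[ 0.7599 -0.2038  0.16  ]
[0.6683 0.1829 0.16  ]
```

The button (grey, top view ~(298.7, 243)) lies on the bed's centre line at about (0.5295, -0.0547). The crate yaw is 13.9°, and both views agree within 3 mm. The rivet spacing of 160 x 72 mm fits the bed. I'll align the tool with the crate, shut the hand and approach high.

```bash
python3 -m inch '[{"dz":-25,"rz":0.091,"hand":1},{"dz":-15,"rz":0.091,"hand":1},{"dx":30,"dy":-35,"hand":1},{"dx":30,"dy":-35,"hand":1},{"dx":30,"dy":-35,"hand":1},{"dx":30,"dy":-35,"hand":1},{"dx":30,"dy":-35,"hand":1},{"dx":30,"dy":-35,"hand":1},{"dx":30,"dy":-35,"hand":1},{"dx":30,"dy":-35,"hand":1}]' 40
```

```text
schema error: expected keys dx, dy, dz, rx, ry, rz, hand
```

All keys are required.

```bash
python3 -m inch '[{"dx":0,"dy":0,"dz":-25,"rx":0,"ry":0,"rz":0.091,"hand":1},{"dx":0,"dy":0,"dz":-15,"rx":0,"ry":0,"rz":0.091,"hand":1},{"dx":30,"dy":-35,"dz":0,"rx":0,"ry":0,"rz":0,"hand":1},{"dx":30,"dy":-35,"dz":0,"rx":0,"ry":0,"rz":0,"hand":1},{"dx":30,"dy":-35,"dz":0,"rx":0,"ry":0,"rz":0,"hand":1},{"dx":30,"dy":-35,"dz":0,"rx":0,"ry":0,"rz":0,"hand":1},{"dx":30,"dy":-35,"dz":0,"rx":0,"ry":0,"rz":0,"hand":1},{"dx":30,"dy":-35,"dz":0,"rx":0,"ry":0,"rz":0,"hand":1},{"dx":30,"dy":-35,"dz":0,"rx":0,"ry":0,"rz":0,"hand":1},{"dx":30,"dy":-35,"dz":0,"rx":0,"ry":0,"rz":0,"hand":1}]' 40
cat >> h.py <<'E'
def rel():
    s=bot.observe(); p=s['position']; a=.2424; u=np.array([np.cos(a),np.sin(a)]); v=np.array([-u[1],u[0]])
    d=p[:2]-np.array([.5295,-.0547]); Rt=R.from_euler('xyz',s['tool_rot']).as_matrix()
    t=R.from_euler('xyz',[np.pi,0,a]).as_matrix()
    print('clock',s['clock'],'crate along/lat/heightoverlid mm',(1000*np.array([d@u,d@v,p[2]-.16])).round(1),'rotvec tool',R.from_matrix(Rt.T@t).as_rotvec().round(4),'F',np.round([s['force'][:2]@u,s['force'][:2]@v,s['force'][2]],1),s['grip_width'])
E
python3 -c "from h import *;rel()"
```

```text
clock: 2.0
position: [0.4238, -0.2383, 0.2716]
tool_rot: [3.141, -0.0, 0.243]
force: [1.0, 0.3, -0.7]
grip_width: 0.0002
clock 2.0 crate along/lat/heightoverlid mm [-146.7 -152.8  111.6] rotvec tool [ 0.0004 -0.0004  0.0002] F [ 1.   0.1 -0.7] 0.00023115192579550853
```

```bash
python3 -m inch '[{"dx":30,"dy":-33,"dz":0,"rx":0,"ry":0,"rz":0,"hand":1},{"dx":30,"dy":-33,"dz":0,"rx":0,"ry":0,"rz":0,"hand":1},{"dx":30,"dy":-33,"dz":0,"rx":0,"ry":0,"rz":0,"hand":1},{"dx":30,"dy":-33,"dz":0,"rx":0,"ry":0,"rz":0,"hand":1},{"dx":16.7,"dy":-20.8,"dz":20,"rx":0,"ry":0,"rz":0,"hand":1},{"dx":0,"dy":0,"dz":35,"rx":0,"ry":0,"rz":0,"hand":1},{"dx":0,"dy":0,"dz":0,"rx":0,"ry":0,"rz":0,"hand":1}]'
python3 - <<'E'
from h import *
rel()
for n in('scene','top'):
    p,d=bot.grab_frame(n)
    c=p[140:240,180:320] if n=='scene' else p[195:295,230:370]
    cv2.imwrite(f'pics/{n}1.png',cv2.resize(c[:,:,::-1],(784,560),interpolation=2))
E
```

```text
clock: 2.7
position: [0.5174, -0.0581, 0.2132]
tool_rot: [-3.14, 0.005, 0.244]
force: [-1.6, -0.7, -0.2]
grip_width: 0.0002
clock 2.7 crate along/lat/heightoverlid mm [-12.5  -0.4  53.2] rotvec tool [-0.0017  0.0053  0.0019] F [-1.7 -0.3 -0.2] 0.00021505938768277174
```

View pics/scene1.png

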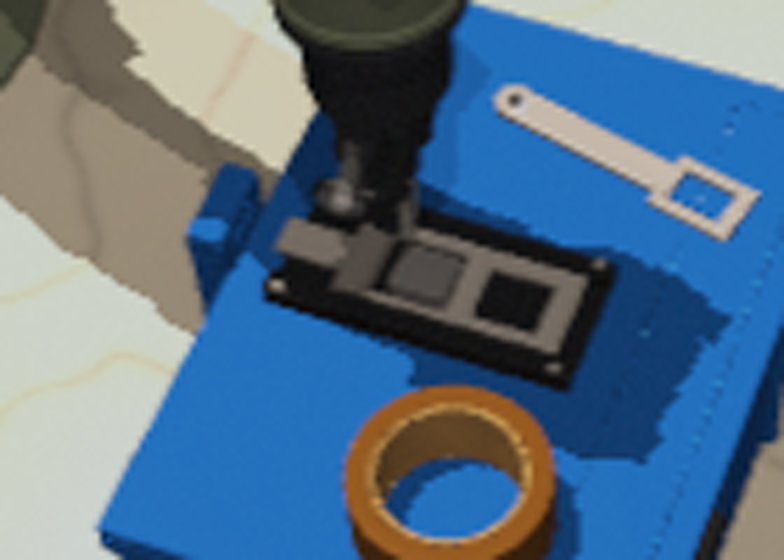

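View pics/top1.png

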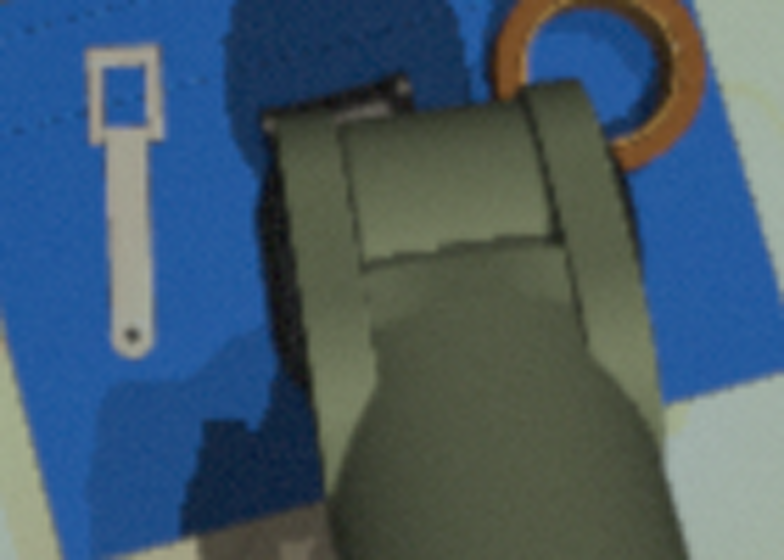

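Scene view: the closed tip hangs at about crop (400, 232), just over the wide window, and nothing has been disturbed. I'll check tip against the camera and get the settled pose.

```bash
python3 - <<'E'
from h import *
rel()
p=bot.observe()['position']
print(p, pt('scene',139.5+232/5.6,179.5+400/5.6,z=p[2]))
E
```

```text
clock 2.8 crate along/lat/heightoverlid mm [-11.3  -1.9  56.8] rotvec tool [-0.0001  0.0009 -0.0003] F [-0.5  0.1 -0.1] -3.084243640237781e-05
[ 0.51901097 -0.05929412  0.21681189] [ 0.52393998 -0.06447647  0.21681189]
```

```bash
python3 -m inch '[{"dx":1.3,"dy":-1.5,"dz":20,"rx":0,"ry":0,"rz":0,"hand":1},{"dx":0,"dy":0,"dz":15,"rx":0,"ry":0,"rz":0,"hand":1},{"dx":0,"dy":0,"dz":0,"rx":0,"ry":0,"rz":0,"hand":1},{"dx":0,"dy":0,"dz":0,"rx":0,"ry":0,"rz":0,"hand":1}]'
python3 - <<'E'
from h import *
rel()
for n in('scene',):
    p,d=bot.grab_frame(n)
    c=p[140:240,180:320]
    cv2.imwrite(f'pics/{n}2.png',cv2.resize(c[:,:,::-1],(784,560),interpolation=2))
E
```

```text
clock: 3.2
position: [0.5206, -0.0576, 0.1829]
tool_rot: [3.141, -0.001, 0.242]
force: [0.4, 0.4, 0.7]
grip_width: -0.0
clock 3.2 crate along/lat/heightoverlid mm [-9.3 -0.7 22.9] rotvec tool [ 0.0006 -0.0014 -0.0007] F [0.5 0.3 0.7] -2.951785754463634e-05
```

View pics/scene2.png

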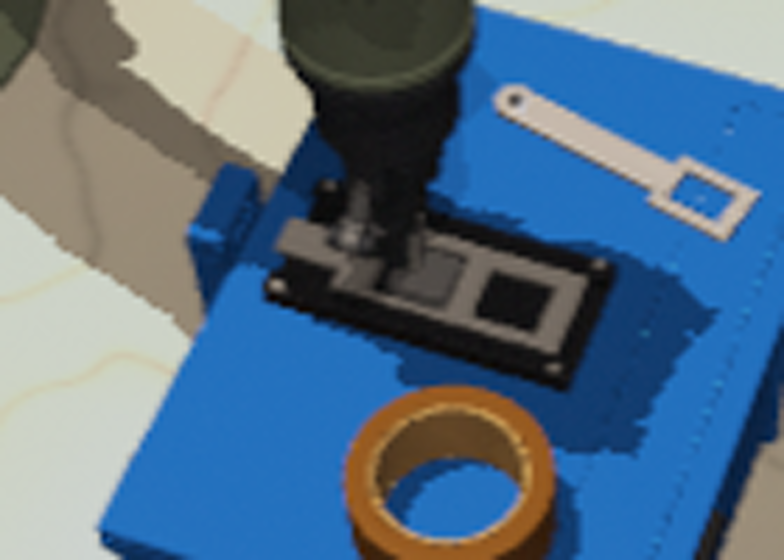

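The tip is over the front half of the button, at crop (410, 270). I'll press down gently and watch the force.

```bash
python3 -m inch '[{"dx":0,"dy":0,"dz":5,"rx":0,"ry":0,"rz":0,"hand":1},{"dx":0,"dy":0,"dz":4,"rx":0,"ry":0,"rz":0,"hand":1},{"dx":0,"dy":0,"dz":2,"rx":0,"ry":0,"rz":0,"hand":1},{"dx":0,"dy":0,"dz":0,"rx":0,"ry":0,"rz":0,"hand":1},{"dx":0,"dy":0,"dz":0,"rx":0,"ry":0,"rz":0,"hand":1}]'; python3 -c "from h import *;rel()"
```

```text
clock: 3.75
position: [0.5205, -0.0572, 0.1706]
tool_rot: [3.141, -0.001, 0.243]
force: [2.4, -2.6, 4.3]
grip_width: -0.0001
clock 3.75 crate along/lat/heightoverlid mm [-9.3 -0.3 10.6] rotvec tool [ 0.0004 -0.0009  0.0002] F [ 1.7 -3.   4.3] -0.00010483572660638892
```

```bash
python3 -m inch '[{"dx":0,"dy":0,"dz":3,"rx":0,"ry":0,"rz":0,"hand":1},{"dx":0,"dy":0,"dz":2.5,"rx":0,"ry":0,"rz":0,"hand":1},{"dx":0,"dy":0,"dz":1,"rx":0,"ry":0,"rz":0,"hand":1},{"dx":0,"dy":0,"dz":0,"rx":0,"ry":0,"rz":0,"hand":1},{"dx":0,"dy":0,"dz":0,"rx":0,"ry":0,"rz":0,"hand":1}]'; python3 -c "from h import *;rel()"
```

```text
clock: 4.25
position: [0.5205, -0.0572, 0.1642]
tool_rot: [3.141, -0.001, 0.243]
force: [2.8, -1.8, 6.9]
grip_width: -0.0003
clock 4.25 crate along/lat/heightoverlid mm [-9.3 -0.3  4.2] rotvec tool [ 0.0004 -0.0009  0.0002] F [ 2.3 -2.4  6.9] -0.00032147607378697405
```

About 10.5 mm down at 6.9 N, which matches the spring. Now I'll slide towards the lip.

```bash
python3 -m inch '[{"dx":-2,"dy":0,"dz":0.3,"rx":0,"ry":0,"rz":0,"hand":1},{"dx":-2,"dy":0,"dz":0,"rx":0,"ry":0,"rz":0,"hand":1},{"dx":-2,"dy":0,"dz":0,"rx":0,"ry":0,"rz":0,"hand":1},{"dx":-2,"dy":0,"dz":0,"rx":0,"ry":0,"rz":0,"hand":1},{"dx":0,"dy":0,"dz":0,"rx":0,"ry":0,"rz":0,"hand":1}]'; python3 -c "from h import *;rel()"
```

```text
clock: 4.75
position: [0.5134, -0.0585, 0.1642]
tool_rot: [3.141, -0.003, 0.243]
force: [6.0, 1.9, 7.5]
grip_width: 0.0003
clock 4.75 crate along/lat/heightoverlid mm [-16.5   0.2   4.2] rotvec tool [ 0.0002 -0.0028  0.0007] F [6.2 0.4 7.5] 0.00025191539180495194
```

```bash
python3 -m inch '[{"dx":-2,"dy":0,"dz":0,"rx":0,"ry":0,"rz":0,"hand":1},{"dx":-2,"dy":0,"dz":0,"rx":0,"ry":0,"rz":0,"hand":1},{"dx":-2,"dy":0,"dz":0,"rx":0,"ry":0,"rz":0,"hand":1},{"dx":0,"dy":0,"dz":0,"rx":0,"ry":0,"rz":0,"hand":1}]'; python3 - <<'E'
from h import *
rel()
p,d=bot.grab_frame('scene')
cv2.imwrite('pics/scene3.png',cv2.resize(p[140:240,180:320,::-1],(784,560),interpolation=2))
E
```

```text
clock: 5.15
position: [0.5076, -0.0599, 0.1642]
tool_rot: [3.141, -0.003, 0.243]
force: [6.3, 1.1, 6.8]
grip_width: -0.0003
clock 5.15 crate along/lat/heightoverlid mm [-22.5   0.2   4.2] rotvec tool [ 0.0001 -0.0029  0.0007] F [ 6.4 -0.5  6.8] -0.0003366371778394956
```

View pics/scene3.png

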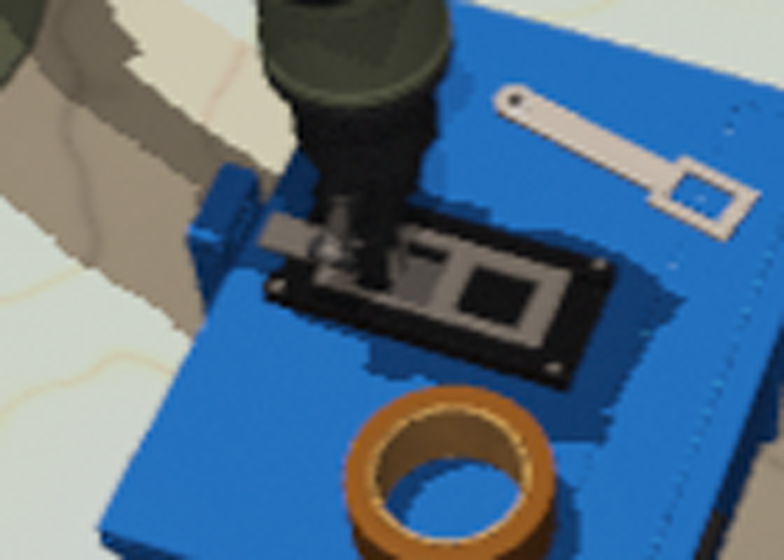

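The bolt has moved about 8 mm (rear window now at crop (495, 295)) and the plate is over the button's rear edge. Continuing.

```bash
python3 -m inch '[{"dx":-3,"dy":0,"dz":0,"rx":0,"ry":0,"rz":0,"hand":1},{"dx":-4,"dy":0,"dz":0,"rx":0,"ry":0,"rz":0,"hand":1},{"dx":-4,"dy":0,"dz":0,"rx":0,"ry":0,"rz":0,"hand":1},{"dx":-4,"dy":0,"dz":0,"rx":0,"ry":0,"rz":0,"hand":1},{"dx":-4,"dy":0,"dz":0,"rx":0,"ry":0,"rz":0,"hand":1},{"dx":-4,"dy":0,"dz":0,"rx":0,"ry":0,"rz":0,"hand":1},{"dx":-4,"dy":0,"dz":0,"rx":0,"ry":0,"rz":0,"hand":1},{"dx":-4,"dy":0,"dz":0,"rx":0,"ry":0,"rz":0,"hand":1},{"dx":-3,"dy":0,"dz":0,"rx":0,"ry":0,"rz":0,"hand":1},{"dx":0,"dy":0,"dz":0,"rx":0,"ry":0,"rz":0,"hand":1}]'; python3 -c "from h import *;rel()"
```

```text
clock: 6.2
position: [0.474, -0.0682, 0.1639]
tool_rot: [3.142, -0.002, 0.243]
force: [4.5, 0.3, 2.9]
grip_width: -0.0
clock 6.2 crate along/lat/heightoverlid mm [-57.1   0.2   3.9] rotvec tool [ 0.     -0.0016  0.0007] F [ 4.5 -0.8  2.9] -3.58975464760098e-05
```

```bash
python3 -m inch '[{"dx":-2,"dy":0,"dz":0,"rx":0,"ry":0,"rz":0,"hand":1},{"dx":-2,"dy":0,"dz":0,"rx":0,"ry":0,"rz":0,"hand":1},{"dx":-2,"dy":0,"dz":0,"rx":0,"ry":0,"rz":0,"hand":1},{"dx":-1.5,"dy":0,"dz":0,"rx":0,"ry":0,"rz":0,"hand":1},{"dx":0,"dy":0,"dz":0,"rx":0,"ry":0,"rz":0,"hand":1},{"dx":0,"dy":0,"dz":0,"rx":0,"ry":0,"rz":0,"hand":1}]'; python3 - <<'E'
from h import *
rel()
p,d=bot.grab_frame('scene')
cv2.imwrite('pics/scene4.png',cv2.resize(p[140:240,180:320,::-1],(784,560),interpolation=2))
E
```

```text
clock: 6.8
position: [0.4664, -0.0701, 0.1636]
tool_rot: [-3.141, -0.0, 0.243]
force: [4.6, 2.2, 3.6]
grip_width: 0.0002
clock 6.8 crate along/lat/heightoverlid mm [-65.    0.2   3.6] rotvec tool [-0.0002 -0.0003  0.0006] F [5.  1.  3.6] 0.00019327839296747338
```

View pics/scene4.png

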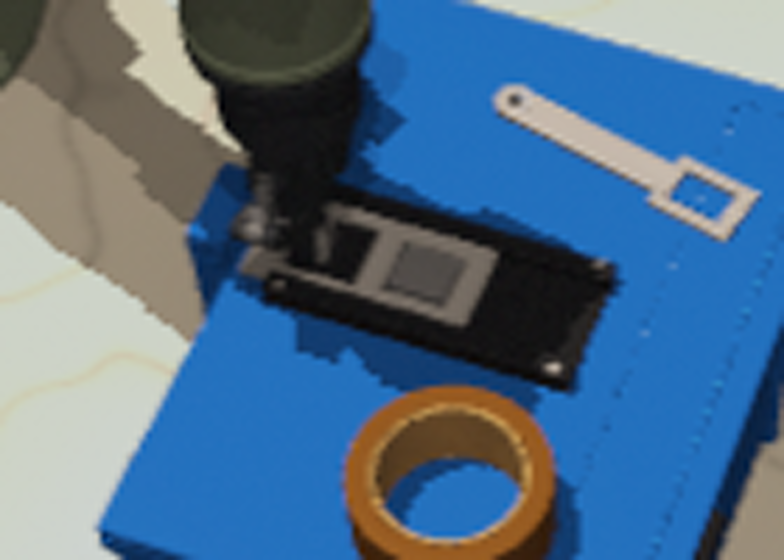

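The button shows in the rear window at crop (425, 275). I'll push until the stop is felt.

```bash
python3 -m inch '[{"dx":-1,"dy":0,"dz":0,"rx":0,"ry":0,"rz":0,"hand":1},{"dx":-1,"dy":0,"dz":0,"rx":0,"ry":0,"rz":0,"hand":1},{"dx":0,"dy":0,"dz":0,"rx":0,"ry":0,"rz":0,"hand":1}]'; python3 -c "from h import *;rel()"
```

```text
clock: 7.15
position: [0.4663, -0.0701, 0.1638]
tool_rot: [3.142, -0.004, 0.243]
force: [16.8, 4.8, -7.6]
grip_width: 0.0001
clock 7.15 crate along/lat/heightoverlid mm [-65.1   0.2   3.8] rotvec tool [ 0.0001 -0.0042  0.0011] F [17.5  0.6 -7.6] 9.61912626825552e-05
```

Hard stop: position unchanged, force up to 17.5 N. I'll back off and lift.

```bash
python3 -m inch '[{"dx":2,"dy":0,"dz":0,"rx":0,"ry":0,"rz":0,"hand":1},{"dx":4,"dy":0,"dz":0,"rx":0,"ry":0,"rz":0,"hand":1},{"dx":0,"dy":0,"dz":0,"rx":0,"ry":0,"rz":0,"hand":1},{"dx":0,"dy":0,"dz":-10,"rx":0,"ry":0,"rz":0,"hand":1},{"dx":0,"dy":0,"dz":-30,"rx":0,"ry":0,"rz":0,"hand":1},{"dx":0,"dy":0,"dz":-40,"rx":0,"ry":0,"rz":0,"hand":1},{"dx":0,"dy":0,"dz":-40,"rx":0,"ry":0,"rz":0,"hand":1}]'; python3 -m inch '[{"dx":-20,"dy":40,"dz":0,"rx":0,"ry":0,"rz":0,"hand":1},{"dx":-20,"dy":40,"dz":0,"rx":0,"ry":0,"rz":0,"hand":1},{"dx":-20,"dy":40,"dz":0,"rx":0,"ry":0,"rz":0,"hand":1},{"dx":-20,"dy":40,"dz":0,"rx":0,"ry":0,"rz":0,"hand":1},{"dx":-20,"dy":40,"dz":0,"rx":0,"ry":0,"rz":0,"hand":1},{"dx":-20,"dy":40,"dz":0,"rx":0,"ry":0,"rz":0,"hand":1},{"dx":0,"dy":0,"dz":0,"rx":0,"ry":0,"rz":0,"hand":1}]'
python3 - <<'E'
from h import *
rel()
for n in('scene','top'):
    p,d=bot.grab_frame(n)
    c=p[140:240,180:320] if n=='scene' else p[195:295,230:370]
    cv2.imwrite(f'pics/{n}5.png',cv2.resize(c[:,:,::-1],(784,560),interpolation=2))
    for t in('button_top','bolt_tip','lock_window','keeper_eye'):
        for r in bot.tip_of(n,t)[:1]:
            a,b=r['centre']; print(t,r['score'],pt(n,a,b,depth=d[int(a),int(b)]).round(4))
    u,v=(int(195+270/5.6),int(230+385/5.6)) if n=='top' else (188,255)
    print(n,'button patch',pt(n,u,v,depth=np.median(d[u-1:u+2,v-1:v+2])))
E
```

```text
clock: 7.85
position: [0.4693, -0.0694, 0.2854]
tool_rot: [-3.141, 0.001, 0.243]
force: [-0.2, -0.7, -0.6]
grip_width: 0.0002
clock: 8.55
position: [0.4085, -0.3363, 0.2839]
tool_rot: [3.141, 0.001, 0.236]
force: [-0.6, 1.5, 0.2]
grip_width: 0.0002
clock 8.55 crate along/lat/heightoverlid mm [-185.1 -244.4  123.9] rotvec tool [ 0.0011  0.0014 -0.0065] F [-0.2  1.6  0.2] 0.00017859079192958458
button_top 0.63 [ 0.5218 -0.0533  0.1739]
bolt_tip 0.9 [ 0.2989 -0.0082 -0.0023]
keeper_eye 0.59 [ 0.4277 -0.1     0.1785]
scene button patch [ 0.53067482 -0.05708017  0.17637079]
button_top 0.64 [ 0.5314 -0.0531  0.1752]
bolt_tip 0.82 [ 0.3786 -0.09    0.0014]
lock_window 0.86 [ 0.5254 -0.0443  0.1723]
keeper_eye 0.83 [ 0.4239 -0.0849  0.1717]
top button patch [ 0.52937736 -0.05362927  0.1751696 ]
```

View pics/scene5.png

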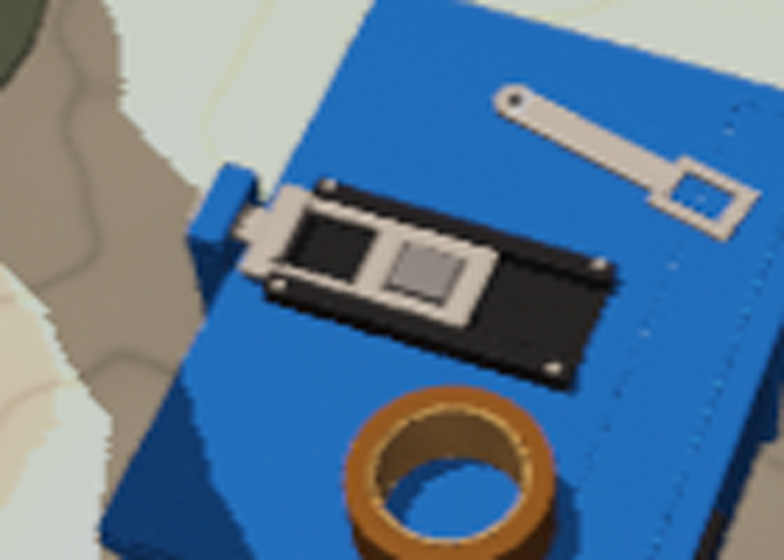

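View pics/top5.png

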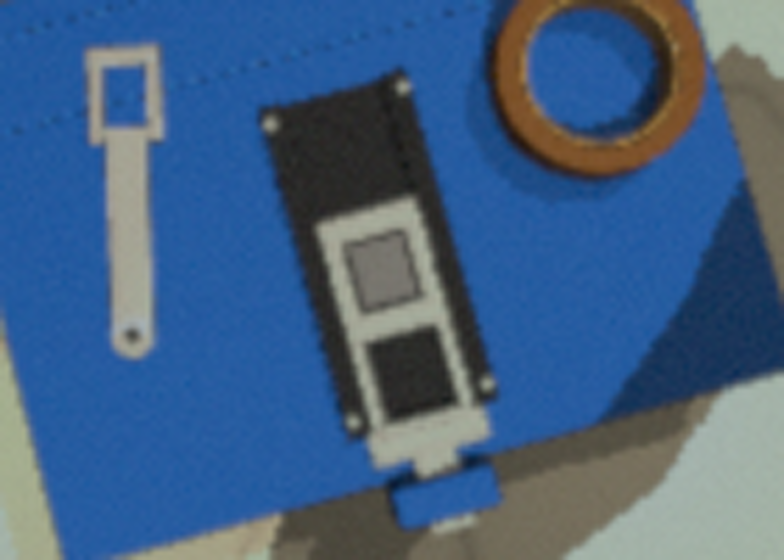

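The bolt's nose shows beyond the keeper at top crop (455, 523). The button stands up in the rear window with its top at z ≈ 0.175, and the tape and opener haven't moved. Handing in.

```bash
python3 -c "
from workcell import bot
print(bot.job_done())"
```

```text
the job is handed in; nothing more can be done
None
```

The crate is locked: the bolt is home in the keeper and the button has sprung back up in the rear window. I handed the job in at about 8.8 s.

**What I did:** With the gripper shut, I pressed the button down about 11 mm through the wide window, at about 7 N. I kept it down while pushing the lip along until the plate covered it, then ran the bolt on to its stop. The stop was clear: the force rose to 17.5 N and the bolt moved no further. I then backed off, lifted straight up and moved clear.

**Last checks:**
- **Button:** its top is at z of about 0.175 m in both cameras, the same as when fully up at the start.
- **Bolt:** the nose shows in front of the keeper in the top view.
- **Surroundings:** the tape roll and bottle opener have not moved in the pictures, and the lid looks shut. The vase and coaster rack were outside my last close-up pictures, but I kept well clear of them.
- **Robot:** the arm touched nothing at the end, with a force reading of about 1.6 N or less.

**Disagreements:**
- The `bolt_tip` network's depth reading fell on the table behind the thin nose, so I relied on the picture instead.
- The rear window was not found in the last scene picture, but it was in the top one.

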